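# Hang the tall gauge on the drop-latch peg

### The arm

A 6-joint arm with a two-finger parallel gripper is mounted at the origin on a cart in front of the work surface, level with it; the furniture and walls round the work are solid. World frame = base frame: x ahead of the robot, y to its left, z up, the work surface at z = 0. Lengths are in m, angles in rad, forces in N, time in s.
With the tool pointing down it reaches from about 0.25 to 0.775 m from the base axis. Payload 4 kg.
Tool frame: the origin (TCP) lies midway between the tips of the shut fingers; the grasp point (between the pads) lies 19 mm behind it (env.pinch_z is the distance from the TCP to the grasp point, in m); z points along the fingers, y is the line along which they close (so a half turn about z gives the same grasp; the last joint's range is limited). The gripper opens to 94 mm and grips with 3 to 60 N. Pads are 16 mm wide; open, the fingers measure 119 mm over their backs; the gripper's body (75 mm by 177 mm) begins 78 mm behind the grasp point.
Start: joints at [1.004, 0.087, 1.371, -0, 1.684, -0.103], TCP at [0.246, 0.492, 0.206] pointing down, gripper open.
Joint ranges: [-3.1, 3.1], [-0.76, 2.03], [0.27, 2.55], [-1.08, 4.22], [0.17, 2.65], [-2.57, 2.57]. Speed limits (rad/s): [2.79, 2.79, 3.14, 3.14, 3.14, 3.14].

### API

Orientations are given as a unit quaternion [w, x, y, z].
In Python, from workcell import env gives the robot as it stands. Calls block until the motion is done:
- env.move_ptp(position, orientation): joint-space move of the TCP to a pose.
- env.servo_line(position, attitude=None, vel=0.15): straight line of the TCP; attitude=None keeps the orientation; vel is the mean speed in m/s.
- env.move_joints(angles): joint-space move.
- env.grip(opening, newtons=None): finger opening in m; newtons is the grip in N (None keeps the last); returns when the fingers have stopped.
- env.hold(seconds).
- env.ik(position, orientation): joint angles nearest the present ones, or None.
- env.get_state(): the state.
- env.grab_frame(name): name is "scene" or "top" or "wrist"; returns (picture, depth): 400x640x3 uint8, red, green, blue; 400x640 float32, m along the optical axis (not along the pixel's ray), 0 where there is no reading.
- env.calibration(name): a dict with "fx", "fy", "cx", "cy" (pixels), "extrinsics" (4x4, takes a point from world to camera coordinates); the wrist camera has in their place "hand_eye" (4x4, takes a point from camera to tool coordinates, whose origin is the TCP and whose axes are the flange's). Camera axes: x right, y down, z forward; pixel columns grow to the right and rows downward; lengths in m; the calibration is good to about 2 mm. A picture is of the moment at which its call begins: read the wrist's pose just before it. calibration takes no time and is no camera call.
A pose or a line that the arm cannot do raises env.Unreachable and nothing moves.
- env.finish_job(): hands the job in; it is judged then, once.
Trained networks look in the newest picture that a camera, given by its name, has taken for a name from the list of things; names that differ only in an ending like _2 or _b are one class to them, and where a whole thing is asked for, a point or a joint stands for the part that bears it (a point fixed in the world has none). Each returns a list of dicts, best first, with "p" (0 to 1); they miss things now and then, are a little off and sometimes report something else, mostly with a low value. They report only what shows in the picture. A call takes as long as a camera call. They do not tell look-alikes from the thing itself.
- env.spot_in(target, camera): "xy" ([column, row] as shares, 0 to 1, of the picture: columns of its width, rows of its height, amid what is visible of it).
- env.cut_out(target, camera): "region" (400x640 bool, what is visible of it) and "xy" ([column, row] as shares, 0 to 1, of the picture: columns of its width, rows of its height, amid what is visible of it).
- env.landmark_of(target, camera): "xy" ([column, row] as shares, 0 to 1, of the picture: columns of its width, rows of its height: a listed point, or the origin of a listed thing).
The state is a dict: "t": time; "joints": joint angles; "qd": joint speeds; "joint_torque": joint torques, N m; "tcp_pos": TCP position; "tool_rot": TCP orientation; "wrist_force": force on the tool from outside, world axes, zero at the start; "moment": the same for the moment, N m; "opening": finger opening in m; "gripper_force": force on a finger pad.
Only numpy, scipy, OpenCV 4.12 (cv2) and the standard library are available. Lean on these libraries where they do the work, as an engineer would, in place of code of your own. Each camera call takes 0.05 s, during which the arm holds its last target. There are 200 camera calls.

### The job

Two spacing gauges stand in the wooden rack. Take out the taller one and hang it by its eye on the peg of the grey stand: push the eye along the peg until it has lifted the gravity flap and gone right past it, so that the flap drops back behind it and locks it on, then leave the gauge hanging still on the peg. Leave the short gauge in its slot and the mug and the lidless jar behind the rack where they stand.

Things in the scene. Friction and masses are not known exactly. Their poses are not given: they have to be found in the camera images.
- tall_gauge_eye (a point): Centre of the eye of the TALLER gauge, an upright aluminium plate 5 mm thick (along its x) and 165 mm tall (z): blade 36 wide (y) below, head 44 wide. Eye: a rectangular window through the plate along x, 28 wide (y) x 30 high (z), its centre 110 above the foot. The foot stands 12 mm above the bench on the slot floor; the slot is 40 deep. Weighs about 0.12 kg.
- tall_gauge_grip (a point): Centre of the wooden grip at the top of the taller gauge, 38 mm above its eye centre: a block 44 wide (y), 14 thick (x), 34 high (z), from 21 to 55 mm above the eye centre. Axes as the eye's: z up, x through the plate's faces. The gauge may be taken by its 44 mm width (the plate is 44 wide beside the eye too) or by the 14 mm thickness.
- short_gauge_grip (a point): Centre of the wooden grip of the SHORTER gauge: the same shape as the taller with a blade 30 mm shorter (135 mm tall in all). It stands in the other slot of the rack, 60 mm in front of or behind the taller one; which slot is whose varies. It stays there.
- gauge_rack: Fixed wooden block 110 (x) x 64 (y) x 52 mm high with two upright slots at x = -30 and +30 mm, each 8 x 39 mm and 40 deep, in which the gauges stand loosely, 2 to 3 mm of play. Origin: centre of its underside; z up; gauges stand with their x along the rack's x.
- latch_pivot (a point): Flap pivot on the axis of the steel peg, 170 mm above the bench, on a fixed grey stand. Peg: level round rod, 8 mm diameter. Site axes: +x along the peg toward the post, -x to the peg's free round tip, 25 mm in front of the pivot; z up. Post: 14 mm square, its front face 83 mm behind the pivot, top only 6 mm above the peg axis. Base 115 x 90 mm, 12 high, under post and peg.
- flap (a joint): Steel gravity flap astride the peg, 13.5 mm wide, hanging from the pivot to 36 mm below the peg axis, its lower end 8 mm to the post side. 0 rad = hanging against its stop (shut); grows to 1.3 as an eye pushed toward the post swings its lower end back and up. Very light (under 0.5 N); falls back by its weight once the eye plate is some 35 mm past the pivot; cannot swing toward the peg's tip.
- task_lamp: Fixed black gooseneck lamp that stands between rack and stand; carry things round it on the robot's side. Its 22 mm neck rises straight up from the base at x = +44, y = -69 mm in this body's own axes (z up) to 0.3 m, then arches over to the head, 110 mm wide, at about x = -85, y = +105 mm, 245 to 360 mm above the bench. Origin on the bench, not under the neck.
- mug_mid (a point): Bystander: middle of the green and white mug, 78 x 116 x 101 mm, origin 50 mm above the bench.
- open_jar_mid (a point): Bystander: middle of the lidless clear jar with green glass bits, 60 mm diameter, 62 high, origin 31 mm above the bench.
Mind the look-alikes: they are no part of the job. Leave any purple look-alike of the part that bears tall_gauge_eye alone.

How it is judged:
By the outcome, as a careful person would: the job done as asked, in the order asked, and still so for the second after the job is handed in, with the robot touching nothing.
It also fails if it takes over 42 s, if anything falls off the work surface, if the arm or the gripper's body presses on something with over 40 N, if the wrist force passes 120 N, or if a joint passes its speed limit or range.

## Working session

There is one attempt and no reset: what is moved stays moved. The work goes in short steps, each a Python script; the robot and the scene stay as the last script left them, time stands still between calls to the robot, and variables do not carry over. Pictures are saved under pics/ and viewed, at most 10 in all, crops included, and the job is handed in when it is done.

```bash
mkdir -p pics
cat > h.py <<'E'
import numpy as np, cv2
from workcell import env
def save(n,img): cv2.imwrite('pics/'+n,cv2.cvtColor(img,cv2.COLOR_RGB2BGR))
def w2px(c,P):
    k=env.calibration(c); p=(np.c_[np.atleast_2d(P),np.ones(len(np.atleast_2d(P)))]@np.array(k['extrinsics']).T)[:,:3]
    return np.c_[k['fx']*p[:,0]/p[:,2]+k['cx'],k['fy']*p[:,1]/p[:,2]+k['cy']]
def ray(c,u,v):
    k=env.calibration(c);E=np.linalg.inv(np.array(k['extrinsics']))
    d=E[:3,:3]@np.array([(u-k['cx'])/k['fx'],(v-k['cy'])/k['fy'],1]); return E[:3,3],d
def at_depth(c,u,v,z): o,d=ray(c,u,v); return o+d*z
def at_height(c,u,v,h): o,d=ray(c,u,v); return o+d*(h-o[2])/d[2]
def cloud(c,D):
    k=env.calibration(c);E=np.linalg.inv(np.array(k['extrinsics']))
    v,u=np.mgrid[:400,:640]; P=np.stack([(u-k['cx'])/k['fx']*D,(v-k['cy'])/k['fy']*D,D],-1)
    return P@E[:3,:3].T+E[:3,3]
E
python3 - <<'E'
from h import *
np.set_printoptions(precision=4,suppress=True)
for c in ['scene','top']:
    I,D=env.grab_frame(c); save(c+'0.png',I); np.savez(c+'0.npz',I=I,D=D)
    print(c,'cam at',ray(c,0,0)[0])
    for t in ['tall_gauge_eye','tall_gauge_grip','short_gauge_grip','gauge_rack','latch_pivot','task_lamp','mug_mid','open_jar_mid']:
        for r in env.landmark_of(t,c)[:3]:
            u,v=r['xy'][0]*640,r['xy'][1]*400; z=D[min(int(v),399),min(int(u),639)]
            print(t,round(r['p'],2),int(u),int(v),at_depth(c,u,v,z))
E
```

```text
scene cam at [0.948  1.1272 0.9051]
tall_gauge_eye 0.98 406 266 [ 0.4012  0.1844 -0.0049]
tall_gauge_eye 0.75 256 266 [ 0.8255  0.0474 -0.0054]
tall_gauge_eye 0.62 379 240 [0.482  0.1596 0.0927]
tall_gauge_grip 0.97 405 250 [0.4799 0.3101 0.1706]
tall_gauge_grip 0.91 380 226 [0.4899 0.1761 0.1549]
tall_gauge_grip 0.63 255 249 [0.8379 0.1814 0.1625]
short_gauge_grip 0.71 421 256 [0.4241 0.2971 0.1289]
gauge_rack 0.58 408 298 [0.4765 0.3447 0.0364]
latch_pivot 0.75 347 164 [ 0.4622 -0.1705  0.168 ]
mug_mid 0.91 347 164 [ 0.4626 -0.1712  0.1688]
open_jar_mid 0.9 355 307 [0.6252 0.3489 0.0543]
open_jar_mid 0.4 408 295 [0.4767 0.3425 0.0464]
top cam at [ 0.5027 -0.0497  1.5689]
tall_gauge_eye 0.72 254 138 [0.8282 0.1723 0.1342]
tall_gauge_eye 0.52 214 238 [0.4749 0.2968 0.1782]
tall_gauge_eye 0.51 256 233 [0.4879 0.1767 0.    ]
tall_gauge_grip 0.7 251 135 [0.8344 0.1767 0.1678]
tall_gauge_grip 0.65 254 234 [0.4867 0.1625 0.1655]
tall_gauge_grip 0.57 210 235 [0.4821 0.3401 0.0564]
short_gauge_grip 0.51 218 253 [0.4196 0.2864 0.1491]
gauge_rack 0.57 225 240 [0.4636 0.2871 0.0529]
latch_pivot 0.64 351 239 [ 0.4719 -0.1709  0.174 ]
mug_mid 0.81 405 261 [ 0.3876 -0.3855  0.0378]
open_jar_mid 0.73 217 200 [0.6151 0.3248 0.0332]
```

Run:
```python
from h import *
a=np.load('scene0.npz')['I'];b=np.load('top0.npz')['I']
save('m1.png',cv2.resize(a[120:340,220:460],None,fx=2.5,fy=2.5,interpolation=2)); save('m2.png',cv2.resize(b[100:310,180:440],None,fx=2.8,fy=2.8,interpolation=2))
```

```text
(no output)
```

View pics/scene0.png

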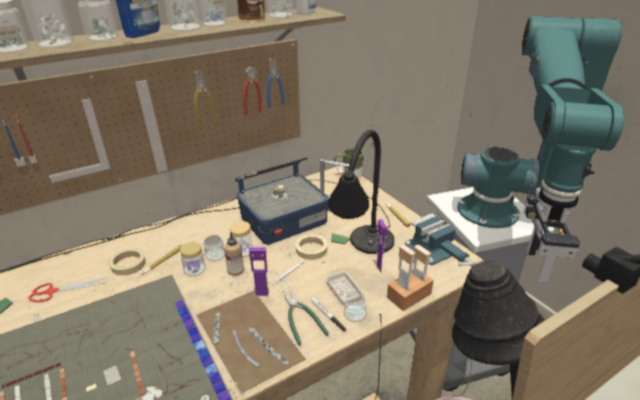

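View pics/m1.png

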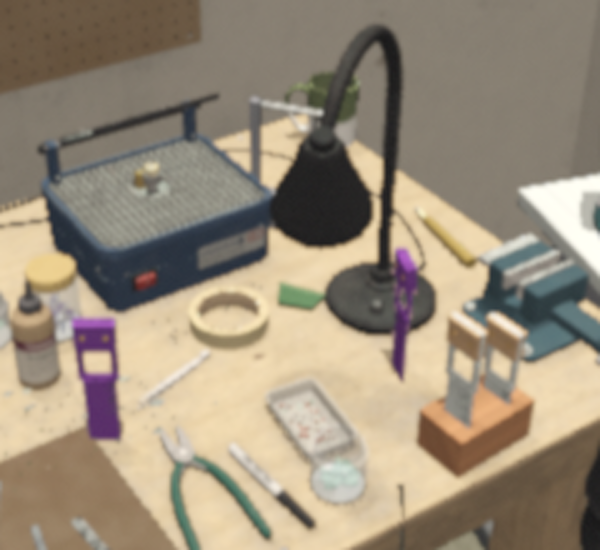

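View pics/m2.png

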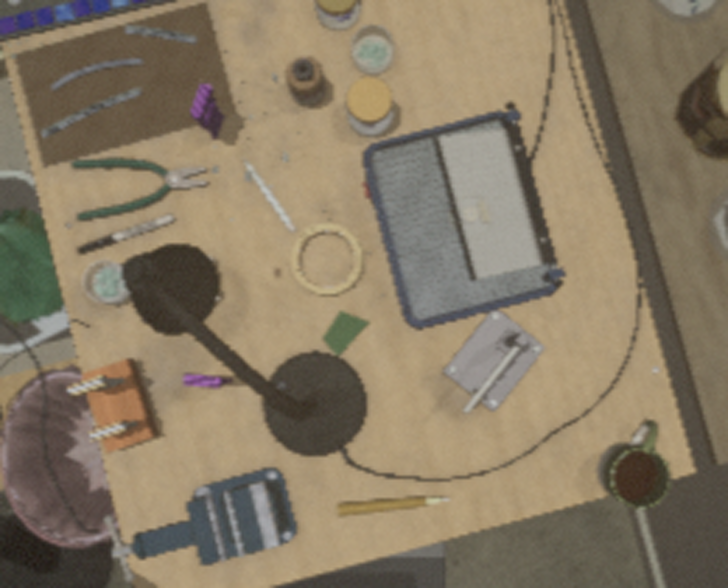

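Candidates, in scene pixels:
- **Rack left (405,250):** aluminium with a wooden grip.
- **Rack right (421,256):** aluminium with a wooden grip.
- **Look-alikes (256,266) and (380,240):** both purple, left alone.

The rack-left gauge tops out at about 0.178 m, the height of the tall one (0.177 m expected). The right one is at about 0.149 m, which makes it the short one. The peg runs from its tip on the robot's side back to the post, heading about -35°. Next I'll refine these from the depth clouds.

Run:
```python
from h import *
np.set_printoptions(precision=4,suppress=True)
def rect(P,n):
    r=cv2.minAreaRect((P[:,:2]*1000).astype(np.float32)); print(n,len(P),'ctr',np.r_[r[0]].round(1),'size',np.r_[r[1]].round(1),'ang',round(r[2],1),'z',np.percentile(P[:,2],[5,50,95]))
for c in ['top','scene']:
    D=np.load(c+'0.npz')['D'];W=cloud(c,D);P=W[D>0]
    print(c)
    sel=lambda x0,x1,y0,y1,z0,z1:P[(P[:,0]>x0)&(P[:,0]<x1)&(P[:,1]>y0)&(P[:,1]<y1)&(P[:,2]>z0)&(P[:,2]<z1)]
    rect(sel(.452,.52,.24,.40,.165,.19),'tallgrip'); rect(sel(.38,.452,.24,.36,.13,.165),'shortgrip')
    rect(sel(.36,.56,.22,.40,.042,.06),'rack')
    q=sel(.36,.56,-.28,-.1,.155,.185); rect(q,'peg')
    if len(q)>5:
        m=q[:,:2].mean(0);U=np.linalg.svd(q[:,:2]-m)[2][0];s=(q[:,:2]-m)@U;print('peg dir',U,'ends',m+U*s.min(),m+U*s.max(), 'ang',np.degrees(np.arctan2(U[1],U[0])))
    q=sel(.36,.6,-.3,-.08,.008,.02); rect(q,'base')
    rect(sel(.3,.6,-.05,.25,.2,.45),'lamp high'); rect(sel(.3,.55,-.1,.25,.008,.04),'lampbase')
    q=sel(.35,.5,-.05,.2,.1,.28); rect(q,'neck')
```

```text
top
tallgrip 57 ctr [477.2 311.2] size [13.4 45.1] ang 18.3 z [0.1684 0.1774 0.1824]
shortgrip 56 ctr [420.8 291.8] size [13.4 43. ] ang 18.3 z [0.1397 0.1475 0.1529]
rack 419 ctr [449.2 301.1] size [109.4  66.3] ang 18.6 z [0.0466 0.0528 0.0582]
peg 98 ctr [ 494.6 -188. ] size [ 13.3 119.5] ang 51.1 z [0.1675 0.1746 0.1805]
peg dir [-0.7812  0.6243] ends [ 0.5408 -0.2258] [ 0.4475 -0.1512] ang 141.37076176009984
base 592 ctr [ 471.  -195.7] size [218.3 209.2] ang 3.6 z [0.0086 0.0125 0.0179]
lamp high 907 ctr [538.8 121.7] size [246.2  85.7] ang 59.4 z [0.2768 0.3628 0.4186]
lampbase 1411 ctr [424.6  74.5] size [248.8 343. ] ang 0.3 z [0.0091 0.0201 0.0315]
neck 80 ctr [470.2 113. ] size [167.4  18.2] ang 77.4 z [0.1221 0.1657 0.2294]
scene
tallgrip 106 ctr [479.  311.4] size [17.6 46.1] ang 13.5 z [0.1671 0.1736 0.1765]
shortgrip 124 ctr [421.5 291.8] size [17.5 47.6] ang 20.0 z [0.1323 0.1426 0.1463]
rack 579 ctr [450.1 300.7] size [113.5  69. ] ang 20.3 z [0.0441 0.0498 0.0557]
peg 94 ctr [ 502.8 -193.7] size [ 18. 102.] ang 49.9 z [0.158  0.1681 0.1734]
peg dir [-0.7893  0.614 ] ends [ 0.5432 -0.2248] [ 0.4628 -0.1623] ang 142.12341676531798
base 18 ctr [ 537.3 -161.3] size [190.2  20.3] ang 64.2 z [0.0087 0.0118 0.0176]
lamp high 1280 ctr [530.2 133.9] size [252.2  57.7] ang 59.0 z [0.2354 0.3148 0.4114]
lampbase 1113 ctr [393.7  78.3] size [251.3 291.5] ang 18.0 z [0.0091 0.0186 0.0348]
neck 494 ctr [470.5 117.2] size [166.2  20. ] ang 76.0 z [0.1068 0.1621 0.2668]
```

```bash
cat >> h.py <<'E'
from scipy.spatial.transform import Rotation as Rn
def down(psi):  # tool z down, tool y along heading psi (deg)
    c,s=np.cos(np.radians(psi)),np.sin(np.radians(psi)); y=np.array([c,s,0]);z=np.array([0,0,-1.]);x=np.cross(y,z)
    q=Rn.from_matrix(np.c_[x,y,z]).as_quat(); return [q[3],q[0],q[1],q[2]]
RA=18.5; GX=np.array([np.cos(np.radians(RA)),np.sin(np.radians(RA)),0]); G=np.array([.4778,.3111,0])
PA=-38.3; PX=np.array([np.cos(np.radians(PA)),np.sin(np.radians(PA)),0])
E
python3 - <<'E'
from h import *
np.set_printoptions(precision=3,suppress=True)
W=[];
for c in ['top','scene']:
    D=np.load(c+'0.npz')['D'];W.append(cloud(c,D)[D>0])
P=np.vstack(W)
for z0,z1 in [(.06,.1),(.1,.15),(.15,.2),(.2,.24),(.24,.28),(.28,.32),(.32,.36),(.36,.42)]:
    q=P[(P[:,2]>z0)&(P[:,2]<z1)&(P[:,0]>.38)&(P[:,0]<.75)&(P[:,1]>-.06)&(P[:,1]<.23)]
    n=q[(q[:,0]<.475)&(q[:,1]<.14)]; h=q[(q[:,1]>.12)&(q[:,0]>.5)]
    print(z0,'neck',len(n),np.median(n,0) if len(n) else '', 'head',len(h),(h.min(0),h.max(0)) if len(h) else '')
v=P[(P[:,0]>.27)&(P[:,0]<.4)&(P[:,1]>-.02)&(P[:,1]<.3)&(P[:,2]<.3)]; print('vise max z',np.percentile(v[:,2],99))
print(env.get_state()['tool_rot'],env.get_state()['t'])
for psi in (RA,RA+180,RA-90,RA+90):
    a=env.ik(list(G+[0,0,.145]),down(psi)); b=env.ik(list(np.array([.505,-.197,.19])),down(psi-56.8)); c=env.ik([.3,.06,.27],down(psi-30))
    print(psi,*[None if x is None else np.round(x,2) for x in (a,b,c)])
E
```

```text
0.06 neck 72 [0.454 0.047 0.079] head 0 
0.1 neck 86 [0.455 0.046 0.125] head 0 
0.15 neck 92 [0.455 0.046 0.177] head 0 
0.2 neck 82 [0.455 0.047 0.221] head 0 
0.24 neck 81 [0.454 0.046 0.261] head 354 (array([0.538, 0.138, 0.243]), array([0.644, 0.23 , 0.28 ]))
0.28 neck 85 [0.454 0.046 0.3  ] head 733 (array([0.541, 0.14 , 0.28 ]), array([0.639, 0.23 , 0.32 ]))
0.32 neck 102 [0.458 0.051 0.342] head 514 (array([0.564, 0.168, 0.32 ]), array([0.627, 0.23 , 0.36 ]))
0.36 neck 83 [0.468 0.062 0.376] head 625 (array([0.514, 0.12 , 0.36 ]), array([0.617, 0.23 , 0.42 ]))
vise max z 0.10115190480894788
[0.    0.23  0.973 0.   ] 0.9
18.5 [ 0.48  0.15  1.42 -0.    1.57  0.15] [-0.48  0.07  1.42 -0.    1.65  0.19] [ 0.01 -0.47  1.71 -0.    1.9   0.21]
198.5 None None None
-71.5 [ 0.48  0.15  1.42 -0.    1.57  1.73] [-0.48  0.07  1.42 -0.    1.65  1.76] [ 0.01 -0.47  1.71 -0.    1.9   1.78]
108.5 [ 0.48  0.15  1.42 -0.    1.57 -1.42] [-0.48  0.07  1.42 -0.    1.65 -1.38] [ 0.01 -0.47  1.71 -0.    1.9  -1.36]
```

Run:
```python
from h import *
np.set_printoptions(precision=4,suppress=True)
q=down(RA)
def s(n): a=env.get_state(); print(n,round(a['t'],2),a['tcp_pos'],a['opening'],a['gripper_force'],np.array(a['wrist_force']))
env.move_ptp(list(G+[0,0,.24]),q); env.grip(.045); s('above')
env.servo_line(list(G+[0,0,.147]),vel=.1); s('down')
env.grip(0,20); s('grip')
env.servo_line(list(G+[0,0,.205]),vel=.1); s('lift')
I,D=env.grab_frame('scene'); save('lift.png',cv2.resize(I[140:320,300:500],None,fx=3,fy=3,interpolation=2))
```

```text
above 2.92 [0.4779 0.311  0.24  ] 0.044639403085715734 0.0 [-0.364  -0.0112 -0.6234]
down 4.01 [0.4783 0.3114 0.148 ] 0.04501993401910766 0.0 [0.033  0.4753 0.0118]
grip 4.59 [0.4777 0.311  0.1471] 0.013974388891070715 19.98704731464386 [-1.3435 -0.2501  1.243 ]
lift 5.33 [0.4776 0.311  0.2043] 0.013545676182279068 19.987492561340332 [-0.4695  0.6492 -0.9081]
```

View pics/lift.png

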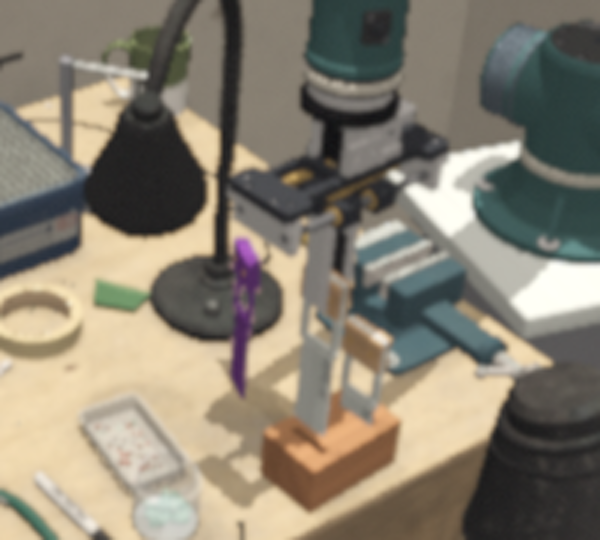

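```bash
cat >> h.py <<'E'
PV=np.array([.4672,-.1664,0])
def s(n): a=env.get_state(); print(n,round(a['t'],2),np.array(a['tcp_pos']),round(a['opening'],4),round(a['gripper_force'],1),np.array(a['wrist_force']))
np.set_printoptions(precision=4,suppress=True)
E
python3 - <<'E'
from h import *
env.servo_line(list(G+[0,0,.265]),vel=.15)
h=np.radians(33); env.servo_line([.30*np.cos(h),.30*np.sin(h),.265],vel=.25); s('retract')
j=list(env.get_state()['joints']); j[0]=np.radians(-18); env.move_joints(j); s('swing')
env.servo_line(list(PV-.080*PX+[0,0,.19]),down(PA),vel=.2); s('pre')
for c in ['top','scene']:
    I,D=env.grab_frame(c); np.savez(c+'1.npz',I=I,D=D)
    P=cloud(c,D)[D>0]
    for n,z0,z1,x0,x1,y0,y1 in [('peg',.155,.185,.43,.56,-.26,-.14),('blade',.02,.13,.36,.44,-.16,-.07),('grip',.18,.22,.36,.44,-.16,-.07)]:
        q=P[(P[:,2]>z0)&(P[:,2]<z1)&(P[:,0]>x0)&(P[:,0]<x1)&(P[:,1]>y0)&(P[:,1]<y1)]
        if len(q)>8:
            m=np.median(q,0); a=(q-PV)@PX; l=(q-PV)@np.array([-PX[1],PX[0],0]); print(c,n,len(q),m,'along',np.percentile(a,[3,50,97]),'lat',np.percentile(l,[3,50,97]),'polyfit',np.polyfit(a,l,1))
a=np.load('scene1.npz')['I']; uv=w2px('scene',[PV+[0,0,.17]])[0].astype(int); print(uv)
save('pre.png',cv2.resize(a[uv[1]-60:uv[1]+60,uv[0]-70:uv[0]+90],None,fx=4.5,fy=4.5,interpolation=2))
E
```

```text
retract 7.16 [0.252  0.1636 0.2646] 0.0007 0.0 [ 0.8776  0.1291 -0.7302]
swing 7.99 [ 0.2985 -0.037   0.2644] 0.0008 0.0 [-0.1978  0.3288  0.4212]
pre 8.9 [ 0.4045 -0.1161  0.1905] 0.0002 0.0 [0.1069 0.4685 0.4814]
top peg 70 [ 0.514  -0.2044  0.1746] along [-0.0197  0.0592  0.0925] lat [-0.0065 -0.0009  0.0048] polyfit [-0.    -0.001]
scene peg 97 [ 0.5104 -0.2016  0.168 ] along [-0.0009  0.0563  0.0943] lat [-0.0073  0.0009  0.0078] polyfit [0.003  0.0008]
scene grip 60 [ 0.409  -0.1075  0.2065] along [-0.0937 -0.082  -0.0694] lat [0.0049 0.0113 0.0162] polyfit [0.0186 0.0127]
[346 165]
```

View pics/pre.png

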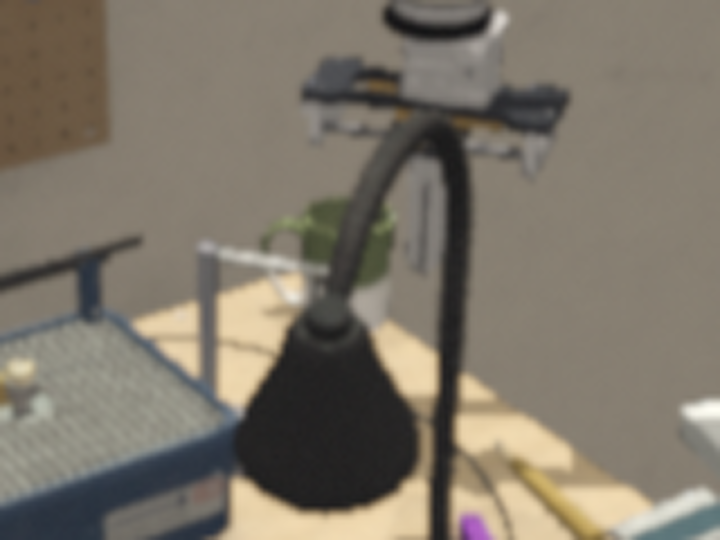

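The gripper is empty, so the gauge slipped out somewhere between the lift and the retract. I'll look for it.

Run:
```python
from h import *
a=np.load('scene1.npz')['I'];b=np.load('top1.npz')['I']
l=cv2.resize(a[190:340,330:530],None,fx=2,fy=2,interpolation=2); r=cv2.resize(b[170:320,180:380],None,fx=2,fy=2,interpolation=2)
save('lost.png',np.hstack([l,r]))
s('now')
for c in ['top','scene']:
    env.grab_frame(c)
    D=np.load(c+'1.npz')['D']
    for r in env.landmark_of('tall_gauge_grip',c)[:4]:
        u,v=r['xy'][0]*640,r['xy'][1]*400; print(c,round(r['p'],2),int(u),int(v),at_depth(c,u,v,D[int(v),int(u)]))
```

```text
now 9.0 [ 0.4045 -0.1163  0.1911] 0.0008 0.0 [-0.4599 -0.3305  0.213 ]
top 0.77 259 313 [0.19   0.158  0.0218]
top 0.64 251 135 [0.8332 0.1761 0.1657]
top 0.39 251 237 [0.4787 0.1714 0.1644]
scene 0.85 463 246 [0.1995 0.1676 0.0106]
scene 0.76 380 231 [0.4909 0.1777 0.1403]
scene 0.69 256 250 [0.8361 0.184  0.1632]
```

View pics/lost.png

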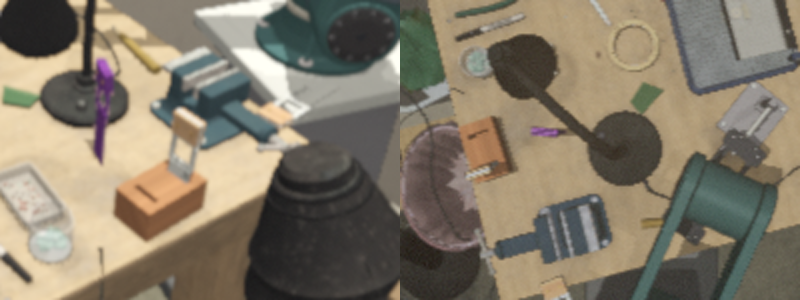

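The gauge is lying near the front edge, at about (0.19, 0.16) (top px 259,313; scene px 463,246). The short gauge is still in its slot and the tall one's slot is empty. Next I'll take a wrist close-up and check whether a horizontal-tool hang is reachable.

```bash
cat >> h.py <<'E'
def quat(x,y,z):
    q=Rn.from_matrix(np.c_[x,y,z]).as_quat(); return [q[3],q[0],q[1],q[2]]
UP=np.array([0,0,1.])
def wcloud(T,D):
    k=env.calibration('wrist'); v,u=np.mgrid[:400,:640]; P=np.stack([(u-k['cx'])/k['fx']*D,(v-k['cy'])/k['fy']*D,D],-1)
    M=T@np.array(k['hand_eye']); return P@M[:3,:3].T+M[:3,3]
def tcp():
    a=env.get_state(); q=a['tool_rot']; T=np.eye(4); T[:3,:3]=Rn.from_quat([q[1],q[2],q[3],q[0]]).as_matrix(); T[:3,3]=a['tcp_pos']; return T
E
python3 - <<'E'
from h import *
print('hand_eye',np.array(env.calibration('wrist')['hand_eye']))
for sg in (1,-1):
  for dd in (-.08,.05):
    x=sg*UP; y=np.cross(PX,x); p=PV+dd*PX+[0,0,.21]; a=env.ik(list(p),quat(x,y,PX)); print('hang',sg,dd,None if a is None else np.round(a,2))
env.servo_line([.29,-.09,.25],vel=.25)
j=list(env.get_state()['joints']); j[0]=np.radians(38); env.move_joints(j); s('swing')
ok=0
for p in ([.235,.185,.27],[.25,.2,.25],[.26,.2,.27]):
    try: env.move_ptp(p,down(-50)); ok=1; break
    except env.Unreachable: print('unr',p)
s('at'); T=tcp(); I,D=env.grab_frame('wrist'); np.savez('w1.npz',I=I,D=D,T=T); save('w1.png',I)
E
```

```text
hand_eye [[-0.0015 -0.9581 -0.2865  0.0845]
 [ 1.     -0.0014 -0.0005  0.0004]
 [ 0.0001 -0.2865  0.9581 -0.1802]
 [ 0.      0.      0.      1.    ]]
hang 1 -0.08 None
hang 1 0.05 [-0.16 -0.27  2.47  3.9   0.79 -2.16]
hang -1 -0.08 None
hang -1 0.05 [-0.16 -0.27  2.47  3.9   0.79  0.98]
swing 11.12 [0.2009 0.2284 0.249 ] 0.0003 0.0 [0.1614 0.1014 0.327 ]
at 12.21 [0.2353 0.1846 0.2699] 0.0006 0.0 [ 0.1732 -0.3939 -0.3828]
```

View pics/w1.png

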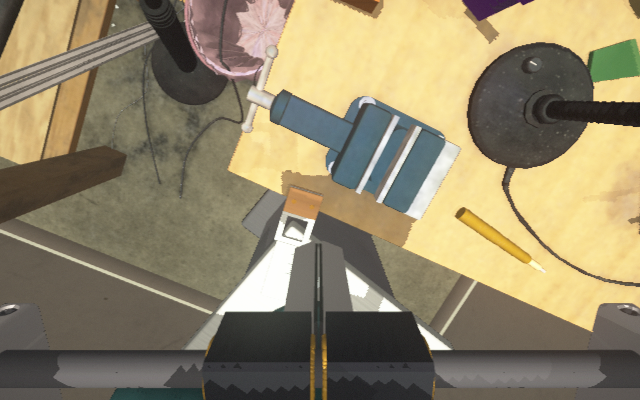

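Run:
```python
from h import *
d=np.load('w1.npz');I,D,T=d['I'],d['D'],d['T'];W=wcloud(T,D)
for n,(u0,u1,v0,v1) in dict(vise=(330,445,100,215),barrel=(270,330,90,140),handle=(240,280,45,130)).items():
    q=W[v0:v1,u0:u1].reshape(-1,3); q=q[(D[v0:v1,u0:u1].ravel()>0)&(q[:,2]>.01)]; print(n,q.min(0),q.max(0),np.percentile(q[:,2],[50,95]))
hsv=cv2.cvtColor(I,cv2.COLOR_RGB2HSV)
for (u,v) in [(305,192),(303,205),(300,215),(281,225),(313,230),(297,240),(287,262),(297,262),(310,150),(305,175),(240,300),(265,240)]: print(u,v,I[v,u],W[v,u])
env.grab_frame('wrist')
for t in ['tall_gauge_grip','tall_gauge_eye']:
    for r in env.landmark_of(t,'wrist')[:2]:
        u,v=int(r['xy'][0]*640),int(r['xy'][1]*400); print(t,r['p'],u,v,W[v,u])
r=env.cut_out('tall_gauge_grip','wrist')
save('w1c.png',cv2.resize(I[170:330,200:400],None,fx=3.5,fy=3.5,interpolation=2))
if r: m=r[0]['region']; vv,uu=np.where(m); print('cut',r[0]['p'],m.sum(),uu.min(),uu.max(),vv.min(),vv.max(),W[m][:,2].min(),np.percentile(W[m],[5,50,95],axis=0))
```

```text
vise [0.2395 0.0788 0.01  ] [0.364  0.2194 0.1021] [0.0976 0.0999]
barrel [0.2497 0.2024 0.0554] [0.2957 0.2791 0.0806] [0.0701 0.078 ]
handle [0.2197 0.2527 0.0429] [0.31   0.3054 0.0848] [0.0692 0.0824]
305 192 [208 152  95] [0.2015 0.1777 0.0155]
303 205 [194 141  90] [0.1863 0.1686 0.0137]
300 215 [205 151  95] [0.1736 0.1632 0.0145]
281 225 [254 254 252] [0.146  0.1729 0.0109]
313 230 [85 82 80] [ 0.1113  0.0933 -0.1744]
297 240 [141 139 127] [0.1411 0.1425 0.0057]
287 262 [254 254 252] [0.1081 0.1332 0.0077]
297 262 [116 113 104] [0.2366 0.1984 0.2965]
310 150 [249 225 151] [0.2444 0.2053 0.0006]
305 175 [183 149 101] [0.2155 0.1898 0.0001]
240 300 [254 254 252] [0.0162 0.1462 0.0018]
265 240 [88 85 82] [-0.048   0.1205 -0.3792]
tall_gauge_grip 0.6 305 200 [0.1936 0.1712 0.016 ]
tall_gauge_eye 0.79 293 227 [ 0.15    0.1571 -0.0006]
cut 0.93 2629 263 322 186 299 -0.1551321026706931 [[0.0611 0.115  0.0056]
 [0.1359 0.1499 0.0088]
 [0.2023 0.1857 0.0159]]
```

View pics/w1c.png

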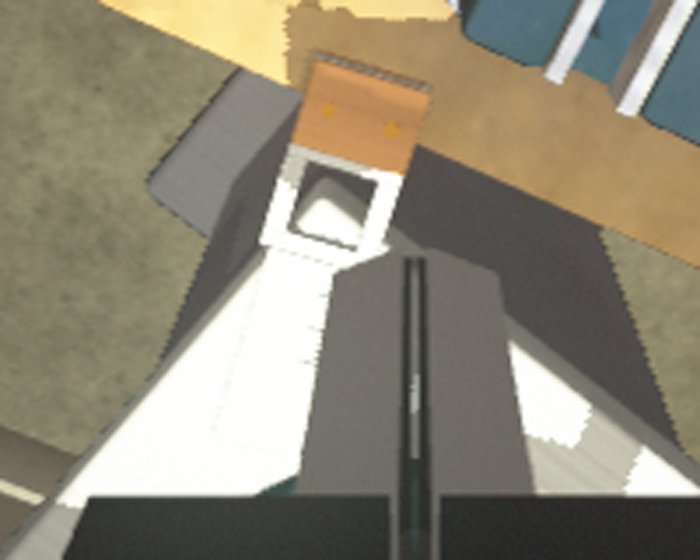

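Run:
```python
from h import *
d=np.load('w1.npz');D,T=d['D'],d['T'];W=wcloud(T,D)
k=env.calibration('wrist');M=T@np.array(k['hand_eye'])
def px(u,v,h):
    r=M[:3,:3]@np.array([(u-k['cx'])/k['fx'],(v-k['cy'])/k['fy'],1]);o=M[:3,3];return o+r*(h-o[2])/r[2]
c=[px(200+u/3.5,170+v/3.5,.0145) for u,v in [(318,60),(430,92),(412,172),(295,145)]]
ctr=np.mean(c,0);top=(c[0]+c[1])/2;bot=(c[2]+c[3])/2
print('ctr',ctr,'w',np.linalg.norm(c[1]-c[0]),np.linalg.norm(c[2]-c[3]),'h',np.linalg.norm(top-bot))
e=np.mean([px(200+u/3.5,170+v/3.5,.010) for u,v in [(310,163),(378,183),(355,248),(290,228)]],0)
print('eye',e,np.linalg.norm(ctr-e)); ax=ctr-e; ax[2]=0; ax/=np.linalg.norm(ax); w=c[1]-c[0]+c[2]-c[3]
print('axis heading',np.degrees(np.arctan2(ax[1],ax[0])),'from width',np.degrees(np.arctan2(w[1],w[0]))+90)
V=W[40:220,240:450].reshape(-1,3);V=V[(D[40:220,240:450].ravel()>0)&(V[:,2]>.03)&(V[:,2]<.12)]
wy=np.cross(ax,UP)
for lean in (0,10,20,30):
  for sg in (1,-1):
    l=np.radians(lean); z=-UP*np.cos(l)+ax*np.sin(l); y=sg*wy; R=np.c_[np.cross(y,z),y,z]; p=ctr*[1,1,0]+ax*.003+[0,0,.004]
    a=env.ik(list(p),quat(*R.T)); b=env.ik(list(p-z*.06),quat(*R.T)); q=(V-p)@R
    body=np.max([np.abs(q[:,0])-.0375,np.abs(q[:,1])-.0885,q[:,2]+.097],0).min(); fin=np.max([np.abs(q[:,0])-.012,np.abs(q[:,1])-.045],0).min()
    print(lean,sg,'clear body',round(body,4),'fingers',round(fin,4),None if a is None else np.round(a,2),b is not None)
```

```text
ctr [0.1887 0.1689 0.0145] w 0.04187876414555071 0.04400996880114021 h 0.03221832925903387
eye [0.1535 0.1552 0.01  ] 0.038038005418025184
axis heading 21.284373273176097 from width 24.812855772994965
0 1 clear body 0.0072 fingers 0.0343 [ 0.5  -0.52  2.27 -0.    1.39  1.7 ] True
0 -1 clear body 0.0072 fingers 0.0343 [ 0.5  -0.52  2.27 -0.    1.39 -1.44] True
10 1 clear body 0.0208 fingers 0.0475 [ 0.55 -0.73  2.38 -0.03  1.32  1.75] False
10 -1 clear body 0.0208 fingers 0.0475 [ 0.55 -0.73  2.38 -0.03  1.32 -1.39] False
20 1 clear body 0.0339 fingers 0.0562 None False
20 -1 clear body 0.0339 fingers 0.0562 None False
30 1 clear body 0.0451 fingers 0.0595 None False
30 -1 clear body 0.0451 fingers 0.0595 None False
```

Run:
```python
from h import *
ax=np.array([np.cos(np.radians(23)),np.sin(np.radians(23)),0]); l=np.radians(4)
z=-UP*np.cos(l)+ax*np.sin(l); y=np.cross(ax,UP); q=quat(np.cross(y,z),y,z)
p=np.array([.1887,.1689,0])+ax*.003+[0,0,.004]
for dz in (.15,.12,.09):
    try: env.move_ptp(list(p+[0,0,dz]),q); break
    except env.Unreachable: print('unr',dz)
env.grip(.062); s('above')
env.servo_line(list(p),vel=.08); s('down')
env.grip(.03,40); s('grip')
env.servo_line(list(p+[0,0,.06]),vel=.08); s('lift')
T=tcp(); I,D=env.grab_frame('wrist'); np.savez('w2.npz',I=I,D=D,T=T); save('w2.png',I)
```

```text
above 14.07 [0.1915 0.1701 0.154 ] 0.0621 0.0 [ 0.129  -0.0571 -0.5789]
down 16.1 [0.1918 0.1703 0.0044] 0.0622 0.0 [-0.6652 -0.1017 -0.2528]
grip 16.53 [0.1916 0.1702 0.0042] 0.0436 39.9 [-0.3793  0.5799  0.0727]
lift 17.43 [0.1911 0.1698 0.0634] 0.0431 39.9 [-0.5056  0.2602 -1.2022]
```

View pics/w2.png

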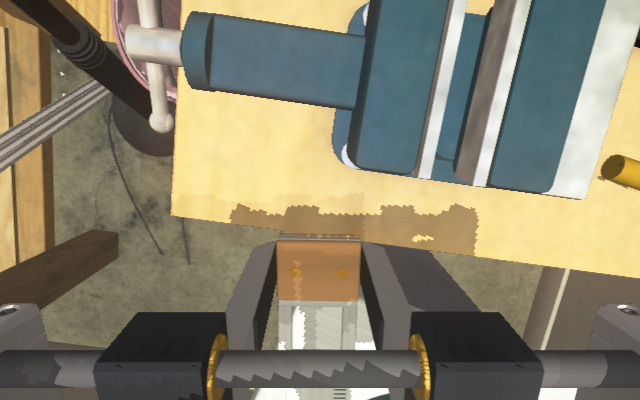

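The gauge is held by the 44 mm sides of its grip, still lying roughly level. I'll carry it round on the robot's side to open table near the peg. There I'll loosen the grip so the blade swings down under its own weight.

```bash
cat >> h.py <<'E'
def gp(n):  # gauge pose in tool frame: points between the fingers seen by the wrist camera
    T=tcp(); I,D=env.grab_frame('wrist'); np.savez(n+'.npz',I=I,D=D,T=T)
    k=env.calibration('wrist'); v,u=np.mgrid[:400,:640]; P=np.stack([(u-k['cx'])/k['fx']*D,(v-k['cy'])/k['fy']*D,D],-1)
    M=np.array(k['hand_eye']); q=(P@M[:3,:3].T+M[:3,3])[D>0]
    q=q[(np.abs(q[:,1])<.016)&(np.abs(q[:,0])<.16)&(q[:,2]>-.05)&(q[:,2]<.15)]
    if len(q)>20: print(n,'gauge pts',len(q),'x',np.percentile(q[:,0],[2,25,50,75,98]),'z',np.percentile(q[:,2],[2,25,50,75,98]))
    else: print(n,'few',len(q))
E
python3 - <<'E'
from h import *
env.grip(.03,55)
p=tcp()[:3,3]; ax=np.array([np.cos(np.radians(23)),np.sin(np.radians(23)),0])
env.servo_line(list(p+[0,0,.12]),vel=.15); s('up'); gp('g0')
h=np.radians(35); env.servo_line([.29*np.cos(h),.29*np.sin(h),.23],down(23-90),vel=.15); s('out')
j=list(env.get_state()['joints']); j[0]+=np.radians(-54); env.move_joints(j); s('swing')
env.servo_line(list(PV-.13*PX+[0,0,.225]),down(PA-90),vel=.15); s('place'); gp('g1')
E
```

```text
up 18.65 [0.1907 0.1697 0.1825] 0.0432 54.9 [-0.0404 -0.6497 -1.7465]
g0 gauge pts 7303 x [-0.0861 -0.0151  0.0021  0.0569  0.1048] z [-0.0122 -0.011  -0.0097  0.1129  0.1206]
out 19.29 [0.237  0.1662 0.2291] 0.0431 54.9 [0.3676 0.5926 0.0073]
swing 20.32 [ 0.2735 -0.0932  0.2288] 0.0434 54.9 [ 0.1874 -1.3722 -1.0998]
place 21.08 [ 0.3648 -0.0852  0.2249] 0.0431 54.9 [ 0.4332 -0.934  -1.0007]
g1 gauge pts 6299 x [-0.0867 -0.0178 -0.0027  0.0116  0.1336] z [-0.0124 -0.0112 -0.0103 -0.0074  0.0522]
```

```bash
cat >> h.py <<'E'
def gx():
    T=tcp(); I,D=env.grab_frame('wrist')
    k=env.calibration('wrist'); v,u=np.mgrid[:400,:640]; P=np.stack([(u-k['cx'])/k['fx']*D,(v-k['cy'])/k['fy']*D,D],-1)
    M=np.array(k['hand_eye']); q=(P@M[:3,:3].T+M[:3,3])[D>0]
    q=q[(np.abs(q[:,1])<.02)&(np.abs(q[:,0])<.03)&(q[:,2]>-.04)&(q[:,2]<.03)]
    return (len(q),)+((np.percentile(q[:,0],[2,98]),np.percentile(q[:,2],[2,98]),np.polyfit(q[:,0],q[:,2],1)) if len(q)>30 else ())
E
python3 - <<'E'
from h import *
for f in (20,12,8,6,5,4,3):
    env.grip(.03,f); env.hold(.15); a=env.get_state(); g=gx()
    print(f,round(a['t'],2),round(a['opening'],4),round(a['gripper_force'],1),np.array(a['moment']),*g)
    if len(g)<4 or a['opening']<.04 or abs(g[3][0])>1: break
E
```

```text
20 21.5 0.0436 20.0 [-0.0028  0.0957 -0.0286] 5635 [-0.0269  0.0133] [-0.0124  0.    ] [ 0.0463 -0.0098]
12 21.92 0.0439 12.0 [-0.0045  0.1148 -0.0147] 5630 [-0.0269  0.0133] [-0.0124 -0.    ] [ 0.0428 -0.0098]
8 22.33 0.044 8.0 [ 0.0272  0.0887 -0.0393] 5488 [-0.0267  0.0133] [-0.012  -0.0004] [ 0.0087 -0.0096]
6 22.75 0.0435 6.0 [ 0.0228  0.0722 -0.0004] 3465 [-0.0249  0.016 ] [-0.0164  0.0205] [-0.5883 -0.0062]
5 23.17 0.044 5.0 [-0.0056  0.1438  0.0174] 2713 [-0.0108  0.0163] [-0.017   0.0064] [-0.4513 -0.0078]
4 23.58 0.044 4.0 [0.0347 0.1759 0.0222] 2715 [-0.0108  0.0163] [-0.017   0.0065] [-0.4484 -0.0078]
3 24.0 0.044 3.0 [ 0.0121  0.1553 -0.0034] 2639 [0.003  0.0154] [-0.0166  0.0159] [ 0.4381 -0.0155]
```

```bash
cat >> h.py <<'E'
def face():
    I,D=env.grab_frame('wrist')
    k=env.calibration('wrist'); v,u=np.mgrid[:400,:640]; P=np.stack([(u-k['cx'])/k['fx']*D,(v-k['cy'])/k['fy']*D,D],-1)
    M=np.array(k['hand_eye']); q=(P@M[:3,:3].T+M[:3,3])
    ok=(D>0)&(np.abs(q[...,1])<.024)&(q[...,0]>-.06)&(q[...,0]<.05)&(q[...,2]>-.04)&(q[...,2]<.14)
    q=q[ok]
    for z in np.arange(-.03,.14,.008):
        m=(q[:,2]>=z)&(q[:,2]<z+.008); 
        if m.sum()>5: print(f'z {z:.3f} n {m.sum()} x',np.percentile(q[m,0],[10,50,90]),'y',np.percentile(q[m,1],[2,98]))
E
python3 - <<'E'
from h import *
env.grip(.03,40); s('tight'); face()
E
```

```text
tight 24.27 [ 0.3652 -0.0858  0.225 ] 0.0436 40.0 [ 0.7783 -0.0718 -1.2164]
z -0.030 n 223 x [-0.0046  0.0059  0.0097] y [-0.0237  0.0236]
z -0.022 n 1666 x [0.0032 0.007  0.0111] y [-0.0222  0.0221]
z -0.014 n 1030 x [0.0086 0.0132 0.0152] y [-0.0226  0.0225]
z -0.006 n 208 x [0.0096 0.0127 0.0138] y [-0.0235  0.0232]
z 0.002 n 133 x [0.0104 0.0113 0.0121] y [-0.0209  0.0203]
z 0.010 n 145 x [0.0079 0.0087 0.0095] y [-0.0208  0.0199]
z 0.050 n 46 x [-0.0072 -0.0071 -0.0068] y [-0.0207  0.0186]
z 0.058 n 61 x [-0.0089 -0.0086 -0.0075] y [-0.0165  0.0189]
z 0.066 n 48 x [-0.0106 -0.0103 -0.0098] y [-0.0172  0.0164]
z 0.074 n 50 x [-0.0127 -0.0121 -0.0117] y [-0.0168  0.016 ]
z 0.082 n 42 x [-0.0145 -0.0139 -0.0134] y [-0.0166  0.0158]
z 0.090 n 43 x [-0.0164 -0.0159 -0.0157] y [-0.0171  0.0163]
z 0.098 n 41 x [-0.0183 -0.0179 -0.0176] y [-0.0167  0.016 ]
z 0.106 n 40 x [-0.0205 -0.0203 -0.02  ] y [-0.0173  0.0157]
z 0.114 n 40 x [-0.0228 -0.0224 -0.0222] y [-0.0169  0.0161]
z 0.122 n 38 x [-0.0252 -0.0249 -0.0246] y [-0.0165  0.0158]
z 0.130 n 36 x [-0.0278 -0.0275 -0.0273] y [-0.0171  0.0154]
```

The gauge hangs about 14.5° off the tool axis: grip face, eye gap (tool z 0.018–0.050) and blade all agree with the model. I'll tilt the tool by that angle to bring the gauge upright, then thread it.

```bash
cat >> h.py <<'E'
t=np.radians(14.5); TX=np.cos(t)*PX+np.sin(t)*UP; TZ=np.sin(t)*PX-np.cos(t)*UP; TY=np.cross(TZ,TX); RH=np.c_[TX,TY,TZ]; QH=quat(TX,TY,TZ)
E0=np.array([-.006,0,.0365])
def eye_to(a,z): return list(PV+a*PX+[0,0,z]-RH@E0)
E
python3 - <<'E'
from h import *
env.servo_line(eye_to(-.10,.185),QH,vel=.1)
env.servo_line(eye_to(-.045,.165),QH,vel=.12); s('pre')
LAT=np.array([-PX[1],PX[0],0])
for c in ['top','scene']:
    I,D=env.grab_frame(c); P=cloud(c,D)[D>0]-PV; a=P@PX;l=P@LAT
    for n,z0,z1,a0,a1 in [('peg',.16,.182,-.02,.08),('gauge blade',.06,.14,-.07,-.02)]:
        m=(P[:,2]>z0)&(P[:,2]<z1)&(a>a0)&(a<a1)&(abs(l)<.03)
        if m.sum()>6: print(c,n,m.sum(),'lat',np.percentile(l[m],[3,50,97]),'al',np.percentile(a[m],[3,50,97]))
# wrist view: peg and eye in the same picture
T=tcp(); I,D=env.grab_frame('wrist'); P=wcloud(T,D)[D>0]-PV; a=P@PX;l=P@LAT
for n,z0,z1,a0,a1 in [('peg',.16,.185,-.022,.08),('head',.14,.185,-.06,-.03),('blade',.06,.14,-.06,-.03)]:
    m=(P[:,2]>z0)&(P[:,2]<z1)&(a>a0)&(a<a1)&(abs(l)<.03)
    if m.sum()>6: print('wrist',n,m.sum(),'lat',np.percentile(l[m],[3,50,97]),'al',np.percentile(a[m],[1,50,97]),'z',np.percentile(P[m][:,2],[3,50,97]))
save('thread.png',I); s('now')
E
```

```text
pre 25.38 [ 0.4292 -0.1366  0.2016] 0.0437 40.0 [ 0.0124 -0.7169 -0.89  ]
top peg 76 lat [-0.005  -0.0006  0.0038] al [-0.0165  0.0289  0.0784]
scene peg 65 lat [-0.0071  0.0008  0.0087] al [-0.0023  0.0351  0.0791]
scene gauge blade 14 lat [-0.0192 -0.0023  0.0106] al [-0.0484 -0.0468 -0.0449]
wrist peg 2238 lat [-0.0082 -0.0038  0.    ] al [-0.0207  0.0268  0.0784] z [0.1711 0.1742 0.1758]
wrist head 60 lat [-0.0194  0.0004  0.0202] al [-0.0409 -0.0408 -0.0406] z [0.1425 0.1436 0.1448]
wrist blade 398 lat [-0.0161  0.0004  0.0168] al [-0.0411 -0.0408 -0.0407] z [0.0613 0.108  0.1372]
now 25.52 [ 0.4292 -0.1362  0.2024] 0.0431 40.0 [ 1.422   0.2018 -1.8527]
```

Run:
```python
from h import *
LAT=np.array([-PX[1],PX[0],0])
def et(a,z,l=-.002): return list(np.array(eye_to(a,z))+l*LAT)
for a in (-.02,.0,.025,.052):
    env.servo_line(et(a,.165),QH,vel=.06); s(a)
    f=np.linalg.norm(env.get_state()['wrist_force'])
    if f>12: print('STOP'); break
T=tcp(); I,D=env.grab_frame('wrist'); np.savez('w5.npz',I=I,D=D,T=T); save('w5.png',I); P=wcloud(T,D)[D>0]-PV; al=P@PX;l=P@LAT
for n,z0,z1,a0,a1 in [('peg',.168,.185,.06,.08),('blade',.05,.14,.03,.07)]:
    m=(P[:,2]>z0)&(P[:,2]<z1)&(al>a0)&(al<a1)&(abs(l)<.03)
    if m.sum()>6: print('wrist',n,m.sum(),'lat',np.percentile(l[m],[3,50,97]),'al',np.percentile(al[m],[1,50,97]),'z',np.percentile(P[m][:,2],[3,50,97]))
J,D=env.grab_frame('scene'); uv=w2px('scene',[PV+[0,0,.15]])[0].astype(int)
a=cv2.resize(J[uv[1]-35:uv[1]+45,uv[0]-60:uv[0]+40],(500,400),interpolation=2); b=cv2.resize(I[:,120:520],(300,300))
b=np.vstack([b,np.zeros((100,300,3),np.uint8)]); save('chk.png',np.hstack([a,b]))
```

```text
-0.02 26.09 [ 0.4477 -0.1537  0.2015] 0.0432 40.0 [-0.4669 -0.7257 -1.2406]
0.0 26.57 [ 0.4634 -0.166   0.2016] 0.0437 40.0 [-0.5167 -0.1289 -0.4518]
0.025 27.14 [ 0.483  -0.1815  0.2015] 0.0432 40.0 [-0.509   0.0183 -0.894 ]
0.052 27.74 [ 0.5042 -0.1982  0.2016] 0.0432 40.0 [ 0.2988 -1.03   -0.1425]
wrist peg 412 lat [-0.0078 -0.004  -0.0002] al [0.0601 0.07   0.0793] z [0.1714 0.1742 0.1758]
wrist blade 294 lat [-0.0184  0.0036  0.015 ] al [0.056  0.0563 0.0565] z [0.0591 0.107  0.1369]
```

View pics/chk.png

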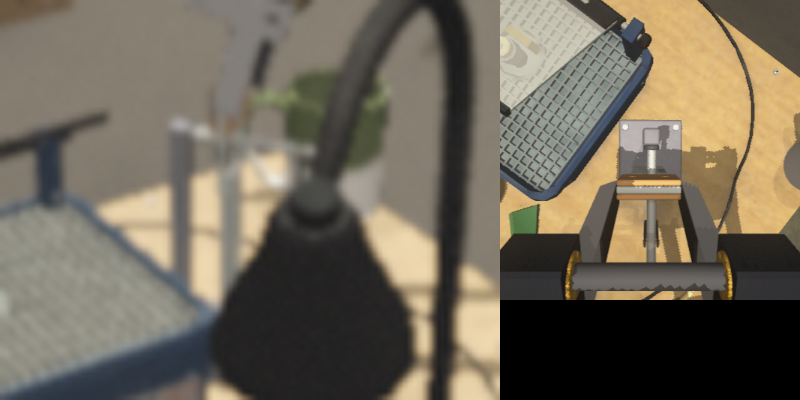

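The eye is on the peg. In the scene half (270,175) the flap hangs on the tip side of the plate, and in the wrist half (650,190) the peg runs under the grip to the post. I'll lower the gauge, release it and back off.

Run:
```python
from h import *
LAT=np.array([-PX[1],PX[0],0])
p=np.array(eye_to(.052,.1595))-.002*LAT
env.servo_line(list(p),QH,vel=.04); s('low')
env.grip(.056); s('open'); env.hold(.5)
env.servo_line(list(p-TZ*.09),QH,vel=.08); s('back'); env.hold(1.5)
T=tcp(); I,D=env.grab_frame('wrist'); P0=wcloud(T,D)[D>0]
for c,Pw in [('wrist',P0)]+[(c,cloud(c,d)[d>0]) for c in ['scene','top'] for d in [env.grab_frame(c)[1]]]:
    P=Pw-PV; al=P@PX;l=P@LAT
    for n,z0,z1,a0,a1 in [('grip',.178,.23,.02,.1),('blade',.04,.14,.02,.079),('flap',.13,.160,-.01,.03)]:
        m=(P[:,2]>z0)&(P[:,2]<z1)&(al>a0)&(al<a1)&(abs(l)<.035)
        if m.sum()>4: print(c,n,m.sum(),'lat',np.percentile(l[m],[3,50,97]),'al',np.percentile(al[m],[3,50,97]),'z',np.percentile(P[m][:,2],[3,97]))
s('end')
```

```text
low 28.13 [ 0.5048 -0.1984  0.1982] 0.0434 40.0 [-1.4076  0.2854  4.0553]
open 28.57 [ 0.5039 -0.198   0.1957] 0.0557 0.0 [ 0.529  -0.669   0.3373]
back 30.34 [ 0.4862 -0.1841  0.2825] 0.0561 0.0 [-0.3558  0.7146 -0.4695]
wrist grip 1126 lat [-0.019   0.0008  0.022 ] al [0.0482 0.0549 0.0615] z [0.211  0.2166]
wrist flap 47 lat [-0.0104  0.0006  0.0026] al [0.0049 0.007  0.0093] z [0.137  0.1571]
scene grip 92 lat [-0.0156  0.0148  0.0273] al [0.045  0.049  0.0581] z [0.1814 0.2129]
scene blade 97 lat [-0.0216  0.0003  0.0167] al [0.0489 0.051  0.0551] z [0.0622 0.137 ]
top grip 73 lat [-0.0151  0.0022  0.0241] al [0.0447 0.0516 0.0909] z [0.1786 0.2186]
top blade 9 lat [-0.0209 -0.0034  0.0069] al [0.0491 0.0493 0.0496] z [0.0594 0.1114]
end 31.99 [ 0.4865 -0.1842  0.2835] 0.056 0.0 [ 0.6033 -0.5297  0.261 ]
```

The gauge hangs upright about 52 mm past the pivot with its grip top at 0.215 m, as it should. The flap is back down (z 0.137–0.157, 7 mm to the post side), and the gripper is clear.

```bash
python3 -c "
from h import *
print(env.finish_job())"
```

```text
the job is handed in; nothing more can be done
None
```

The tall gauge is hanging still on the peg, locked behind the dropped flap, and I handed the job in at about 32 s; on the way I dropped it once at the bench edge and had to pick it up again, and the short gauge, mug and jar were never touched.

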